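# Turn a hexagonal soap loaf face up and set it in the wire cutter

### The arm

A 6-joint arm with a two-finger parallel gripper is mounted at the origin on the work surface. World frame = base frame: x ahead of the robot, y to its left, z up, the work surface at z = 0. Lengths are in m, angles in rad, forces in N, time in s.
With the tool pointing down it reaches from about 0.3 to 0.875 m from the base axis. Payload 6.4 kg.
Tool frame: the origin (TCP) lies on the centre line of the jaws, within the pads' length; the fingertips stand 14 mm ahead of it and the grasp point (between the pads) lies 5 mm behind it; z points along the fingers, y is the direction in which the jaws open and shut (so a half turn about z gives the same grasp; the last joint's range is limited). The gripper opens to 85 mm and grips with 20 to 120 N. Pads are 22 mm wide; open, the fingers measure 114 mm over their backs; the gripper's body (76 mm by 85 mm) begins 54 mm behind the grasp point. The pads swing forward as they close: fully open they stand 13 mm farther back than shut.
Start: joints at [-1.454, 0.181, 1.607, -0, 1.354, -0.206], TCP at [0.182, -0.545, 0.245] pointing down, gripper open.
Joint ranges: [-2.99, 2.99], [-0.89, 2.07], [0.3, 2.58], [-1.14, 4.28], [0, 2.63], [-3.12, 3.12]. Speed limits (rad/s): [2.57, 2.57, 3.01, 3.14, 3.14, 3.14].

### API

Orientations are given as a unit quaternion [w, x, y, z].
In Python, from bench import * gives the robot as it stands.
- The arm moves only by the tool servo_tool, never from a script. Its argument "plan" is a list that holds one entry, the list of rows, each a list of 5 numbers: the shift along the world's x, y, z in m, then the turn about the world's z in rad, then the gripper command: -1 is shut, 1 is fully open, values between are in proportion. In form: [[[tx, ty, tz, roll, claw], ...]]. A call has 1 to 8 rows; each row shifts and turns the commanded pose from where the row before left it; what a row does not reach is not made up. A row lasts 1/10 s, in which the tool goes at most 50 mm and 8.59 degrees, less where a joint would pass 70% of its speed; a pose out of reach is approached as far as the arm can. A call with a gripper value outside its range is refused whole. The fingers move at their own pace and stop on an object; the grip force is fixed at half the most. Time passes only in rows, so rows that do not move let the fingers close. It gives the time, the measured TCP pose, the force and the opening at its end, in the units of the state.
- get_obs(): the state, without advancing time (a new reading comes with each control period).
- camera(name): name is "side" or "top"; returns a dict with "img" (420x560x3 uint8, blue, green, red), "camera_matrix" (3x3 intrinsics, pixels), "k1" (the pictures are not rectified: a ray, as slopes to the right and down, at radius r is drawn at 1 + k1 r^2 times it, then the intrinsics apply), "rvec" (rotation vector, rad) and "tvec" (3), from world to camera coordinates, as OpenCV has them. Camera axes: x right, y down, z forward; pixel columns grow to the right and rows downward; lengths in m; the calibration is good to about 2 mm. A picture is of the moment at which its call begins. There is no depth.
- hand_in(): hands the job in, once; it reports no verdict.
Trained networks look in a picture, given as the dict that the camera call returned (one of the last four; its "shot" number tells which), for a name from the list of things; names that differ only in an ending like _2 or _b are one class to them, and where a whole thing is asked for, a point or a joint stands for the part that bears it (a point fixed in the world has none). Each returns a list of dicts, best first, with "conf" (0 to 1); they miss things now and then, are a little off and sometimes report something else, mostly with a low value. They report only what shows in the picture. A call takes as long as a camera call.
- trace(picture, thing): "mask" (420x560 bool, what is visible of it) and "rect" ([left, top, right, bottom] as shares, 0 to 1, of the picture: columns of its width, rows of its height, round what is visible of it).
- pinpoint(picture, thing): "centre" ([row, column] as shares, 0 to 1, of the picture: columns of its width, rows of its height: a listed point, or the origin of a listed thing).
The state is a dict: "time_s": time; "q": joint angles; "dq": joint speeds; "joint_efforts": joint torques, N m; "eef_pos": TCP position; "eef_rot": TCP orientation; "wrist_force": force on the tool from outside, world axes, zero at the start; "torque": the same for the moment, N m; "opening": opening from 0.0 (shut) to 1.0 (fully open).
Only numpy, scipy, OpenCV 4.12 (cv2) and the standard library are available. Lean on these libraries where they do the work, as an engineer would, in place of code of your own. Each camera call takes 0.05 s, during which the arm holds its last target.

### The job

A hexagonal soap loaf is lying on the bed of the wire cutter: roll it over, flat by flat, until the face with the orange slices is on top, then slide it fully home, its side edge against the long fence and its end against the stop, ready for cutting, and let go. The soap is fresh: don't lift it off the bed, don't roll it onto its orange slices, and don't press it hard. Leave the waiting loaves and everything else where they are.

Things in the scene. Friction and masses are not known exactly. Their poses are not given: they have to be found in the camera images.
- loaf_a: honey-coloured hexagonal soap loaf on its side: regular prism 160 mm long, 70 mm across flats (81 over corners), about 0.7 kg; one long face has a 14 mm cream layer and a row of five dried orange slices. Three alike: one on the cutter, two waiting on the board; which is which changes. Origin: mid loaf, on its axis, 35 mm above what it lies on; y along the axis, z out of the slices' face
- loaf_b: same as loaf_a in shape, size, mass, origin and axes. All three: friction with bed and fence 0.5 to 0.7. A level push by an upright finger at the side edge (mid height, 35 mm) slides it, with 4 to 9 N. The same finger moving on up along an arc about the far lower edge drags the side edge up and rolls the loaf; past 30 degrees it falls onto the next flat by itself
- loaf_c: same as loaf_a in shape, size, mass, origin and axes. All three are soft fresh soap: more than 60 N of finger force (also in a bump) dents them. Rolling by one flat shifts a loaf by about 40 mm
- loaf_a_face (a point): centre of the face of loaf_a with the orange slices (29 mm discs, 1 mm proud), 35 mm from the loaf's axis; with that face on top and the loaf flat on the cutter's bed, this point is 88 mm above the table
- loaf_b_face (a point): centre of the face of loaf_b with the orange slices (29 mm discs, 1 mm proud), 35 mm from the loaf's axis; with that face on top and the loaf flat on the cutter's bed, this point is 88 mm above the table
- loaf_c_face (a point): centre of the face of loaf_c with the orange slices (29 mm discs, 1 mm proud), 35 mm from the loaf's axis; with that face on top and the loaf flat on the cutter's bed, this point is 88 mm above the table
- cutter: wire cutter, fixed: wooden bed with a fence along its far side. Origin on the table under the bed; x to the fence, y along it to the stop. Bed x -160 to +145, y -250 to +220 mm, top at 18 mm. Fence: inner face at x = +125, 20 mm thick, top at 78 mm. Raised wire bow behind the fence at y = +145, up to 0.42 m high. Loaf flat and against the fence: axis 40 mm from that face
- stop: thickness stop clamped to the fence, fixed: block with a metal face, 86 mm wide, 62 mm high. Origin in that face, at bed height, in the corner with the fence; axes as the cutter's: the face looks to -y, the block reaches 22 mm to +y and 86 mm to -x; its clamp and knob 12 mm above it and behind the fence. A loaf against it has its middle 80 mm to -y of the origin
- board: curing board of planks, fixed, 300 by 235 mm, 18 mm thick, at the left, with the two waiting loaves. Origin under its middle, on the table
- cut_slice: hexagonal slice cut from a loaf, 26 mm thick, 70 mm across flats, lying flat on the bed's near corner away from the stop; origin under its middle. Not to be disturbed
- soap_bar: cut two-layer soap bar 55 x 75 x 28 mm lying on the bed's near corner at the stop's end; origin under its middle. Not to be disturbed
- soap_pair: two cut soap bars, one on the other, 56 mm high, on the table at the left; origin under the middle. Not to be disturbed
- planer: wooden box planer 115 x 260 mm, 62 mm high, on the table at the right; origin under its middle. Not to be disturbed
- bowl: white bowl of dried orange slices, 156 mm across, 55 mm high, at the right; origin under its middle. Not to be disturbed
- scraper: bench scraper with dark wooden handle lying flat, 110 x 150 mm, 20 mm high, at the near right; origin under its middle. Not to be disturbed

How it is judged:
By the outcome, as a careful person would: the job done as asked, in the order asked, and still so for the second after the job is handed in, with the robot touching nothing.
It also fails if it takes over 67 s, if anything falls off the work surface, if the arm or the gripper's body presses on something with over 40 N, if the wrist force passes 120 N, or if a joint passes its speed limit or range.

## Working session

There is one attempt and no reset: what is moved stays moved. The work goes in short steps, Python scripts to look and compute and a tool call to move; the robot and the scene stay as the last step left them, time stands still between calls to the robot, and variables do not carry over. Pictures are saved under pics/ and viewed, and the job is handed in when it is done.

Besides the shell and the picture viewer there is one more tool, called after "Emit:" as name(argument=value, ...) on one line, values as JSON. servo_tool: Moves the arm, as the interface text tells. Its arguments: {"type":"object","properties":{"plan":{"type":"array"}},"required":["plan"]}

```bash
ls; mkdir -p pics; cat > h.py <<'E'
from bench import *
import numpy as np, cv2
def cam(n,save=None):
    p=camera(n)
    if save: cv2.imwrite('pics/'+save,p['img'])
    return p
def ray(p,row,col):
    K=np.array(p['camera_matrix']);R,_=cv2.Rodrigues(np.array(p['rvec'],float));t=np.array(p['tvec'],float).ravel()
    d=np.array([(col-K[0,2])/K[0,0],(row-K[1,2])/K[1,1]]);u=d.copy()
    for _ in range(30):u=d/(1+p['k1']*(u@u))
    return -R.T@t, R.T@np.array([u[0],u[1],1.])
def onz(p,row,col,z):
    c,d=ray(p,row,col);return c+d*(z-c[2])/d[2]
def proj(p,X):
    R,_=cv2.Rodrigues(np.array(p['rvec'],float));t=np.array(p['tvec'],float).ravel();K=np.array(p['camera_matrix'])
    q=np.atleast_2d(X)@R.T+t;u=q[:,:2]/q[:,2:];u=u*(1+p['k1']*(u**2).sum(1,keepdims=True))
    return u*[K[0,0],K[1,1]]+[K[0,2],K[1,2]]
E
python3 - <<'E'
from h import *
t=cam('top','t0.png');s=cam('side','s0.png')
print(get_obs())
for p,n in((t,'top'),(s,'side')):
    print(n,ray(p,210,280))
    for th in ['cutter','stop','loaf_a','loaf_a_face','board','cut_slice','soap_bar']:
        for r in pinpoint(p,th): print(n,th,round(r['conf'],2),np.round(np.array(r['centre'])*[420,560],1))
E
```

```text
pics
{'time_s': 0.1, 'q': array([-1.45429611e+00,  1.81449854e-01,  1.60788510e+00, -7.15212540e-06,
        1.35380052e+00, -2.06333758e-01]), 'dq': array([-0.00149071, -0.00223015, -0.00126838, -0.00111176, -0.00036441,
        0.00260888]), 'joint_efforts': array([ 5.52476013e-04, -4.45877123e+01, -3.52239347e+01, -3.32311465e-04,
        4.14930400e-03,  4.85175838e-05]), 'eef_pos': array([ 0.18236303, -0.54482723,  0.2444948 ]), 'eef_rot': array([-7.70787387e-04,  9.87000122e-01,  1.60717651e-01,  3.11494514e-05]), 'wrist_force': array([-0.50173908, -0.83059579, -0.26003263]), 'torque': array([-0.04214756,  0.07264523,  0.00275992]), 'opening': 0.9993661652102414}
top (array([ 0.3146832 , -0.0103397 ,  1.54932509]), array([ 0.12724852, -0.02405067, -0.99163362]))
top cutter 0.97 [185.2 279.2]
top stop 0.81 [149.8 223.2]
top loaf_a 0.76 [250.7 117.5]
top loaf_a 0.76 [200.4 116.6]
top loaf_a 0.65 [200.3 280.9]
top loaf_a_face 0.95 [256.5 118.9]
top board 0.61 [223.7 121.7]
top board 0.19 [201.9 118.1]
top cut_slice 0.64 [216.6 339.3]
top soap_bar 0.83 [220.5 231.6]
top soap_bar 0.25 [186.4 277.9]
side (array([0.28107042, 1.12427987, 0.97503668]), array([ 0.15939191, -0.76610964, -0.62264272]))
side cutter 0.74 [209.3 259.3]
side stop 0.74 [238.6 212.3]
side stop 0.26 [179.3 301.1]
side stop 0.18 [323.9 237.1]
side loaf_a 0.91 [201.9 268.9]
side loaf_a 0.88 [325.1 237.6]
side loaf_a 0.68 [333.4 294.9]
side loaf_a_face 0.9 [330.3 308.9]
side board 0.92 [343.3 266.9]
side board 0.75 [211.5 260.9]
side board 0.65 [333.8 249.4]
side board 0.57 [323.5 240.2]
side cut_slice 0.81 [180.2 299.9]
side soap_bar 0.81 [246.1 280.2]
```

View pics/t0.png

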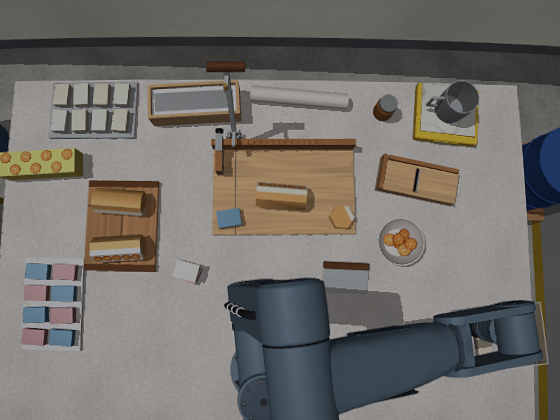

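View pics/s0.png

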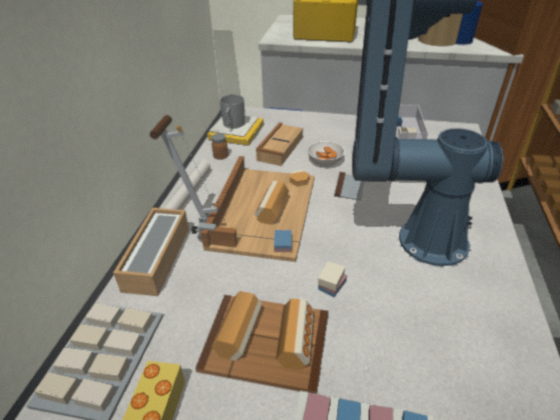

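```bash
python3 - <<'E'
from h import *
t=cam('top');s=cam('side')
for p,n in ((t,'tz'),(s,'sz')):
    x=p['img'][130:270,190:370] if n=='tz' else p['img'][130:290,180:360]
    cv2.imwrite('pics/%s.png'%n,cv2.resize(x,None,fx=4,fy=3.7,interpolation=cv2.INTER_CUBIC))
print('cut',onz(t,185.2,279.2,0),onz(s,209.3,259.3,0))
print('stop',onz(t,149.8,223.2,.018),onz(s,238.6,212.3,.018))
print('loaf',onz(t,200.3,280.9,.053),onz(s,201.9,268.9,.053))
print('slice',onz(t,216.6,339.3,.018),onz(s,180.2,299.9,.018))
print('bar',onz(t,220.5,231.6,.018),onz(s,246.1,280.2,.018))
E
```

```text
cut [ 0.59741839 -0.04505215  0.        ] [ 0.6060136  -0.06571578  0.        ]
stop [0.71367119 0.1434207  0.018     ] [0.71692156 0.13656389 0.018     ]
loaf [ 0.53827981 -0.04946926  0.053     ] [ 0.56470596 -0.04822569  0.053     ]
slice [ 0.49026522 -0.24329561  0.018     ] [ 0.48589512 -0.25156665  0.018     ]
bar [0.47558631 0.11135506 0.018     ] [0.48880489 0.13078572 0.018     ]
```

View pics/tz.png

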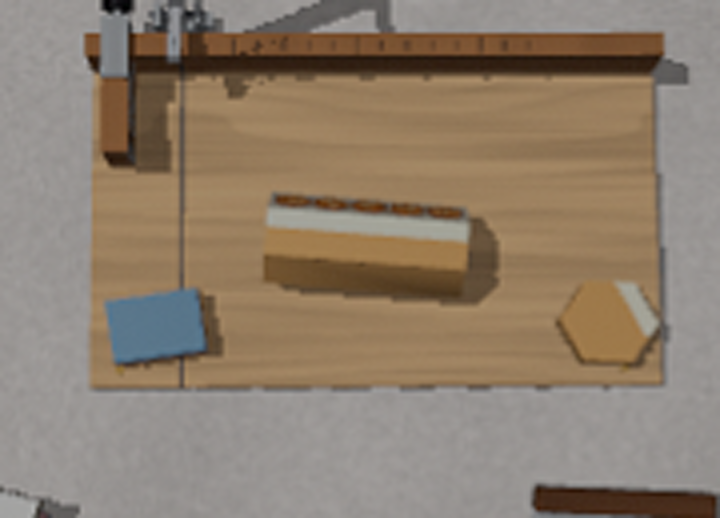

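View pics/sz.png

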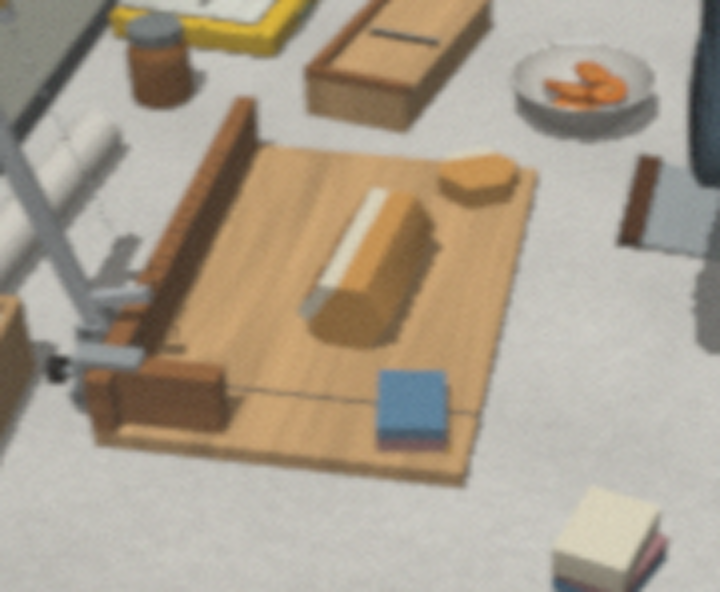

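```bash
cat >> h.py <<'E'
from scipy.optimize import minimize, least_squares
HEX=np.array([[40.4*np.cos(a),y,35*np.sin(a)/np.sin(np.pi/3)] for y in(-80,80) for a in np.arange(6)*np.pi/3])/1000
def rz(a):return np.array([[np.cos(a),-np.sin(a),0],[np.sin(a),np.cos(a),0],[0,0,1]])
def fitloaf(masks,x0,z=.053):
    def cost(v):
        c=0
        for p,m in masks:
            P=proj(p,HEX@rz(v[2]).T+[v[0],v[1],z])
            h=cv2.convexHull(((P+0.5)*16).astype(np.int32).reshape(-1,1,2))
            im=np.zeros((420,560),np.uint8);cv2.fillConvexPoly(im,h,1,shift=4)
            c+=1-(im.astype(bool)&m).sum()/(im.astype(bool)|m).sum()
        return c
    s=np.array([x0]+[[x0[0]+.015,x0[1],x0[2]],[x0[0],x0[1]+.015,x0[2]],[x0[0],x0[1],x0[2]+.1]])
    r=minimize(cost,x0,method='Nelder-Mead',options=dict(initial_simplex=s,xatol=1e-4,fatol=1e-5,maxiter=400))
    return r.x,r.fun
def findloaf(x0,cams=('top','side')):
    ms=[]
    for n in cams:
        p=cam(n); best=None
        pr=proj(p,np.array([[x0[0],x0[1],.053]]))[0]
        for r in trace(p,'loaf_a'):
            yx=np.argwhere(r['mask']).mean(0)[::-1];d=np.hypot(*(yx-pr))
            if best is None or d<best[0]:best=(d,r['mask'],r['conf'])
        if best is None: print(n,'none');continue
        print(n,'d',best[0].round(1),best[2],best[1].sum())
        ms.append((p,best[1]))
        print(n,fitloaf(ms[-1:],x0))
    if len(ms)>1:print('both',fitloaf(ms,x0))
E
python3 - <<'E'
from h import *
findloaf([.555,-.05,-.05])
p=cam('top')
pts=[(-160,220,18,92,387),(-160,-250,18,662,384),(125,-250,78,663,54),(145,-250,78,663,33),(145,220,78,85,33),(125,220,78,88,54)]
def res(v):
    X=np.array([q[:3] for q in pts])/1000.@rz(v[2]).T+[v[0],v[1],0]
    return (proj(p,X)-[[190+(q[3]+.5)/4-.5,130+(q[4]+.5)/3.7-.5] for q in pts]).ravel()
r=least_squares(res,[.6,-.05,0]);print(r.x,r.fun.round(1))
E
```

```text
top d 0.9 0.84 1197
top (array([ 0.55420378, -0.04652644, -0.08235368]), np.float64(0.08556149732620322))
side d 0.8 0.96 942
side (array([ 0.55735035, -0.05431318, -0.06193389]), np.float64(0.030366492146596813))
both (array([ 0.55692881, -0.04998408, -0.06118833]), np.float64(0.15819557290273456))
[ 0.59249129 -0.04373376  0.01012574] [-0.6 -0.1  0.1 -0.1  0.6  0.   0.4 -0.3  0.1  0.  -0.7  0.3]
```

Emit:
servo_tool(plan=[[[0.028,0.031,0,-0.024,1],[0.028,0.031,0,-0.024,1],[0.028,0.031,0,-0.024,1],[0.028,0.031,0,-0.024,1],[0.028,0.031,0,-0.024,1],[0.028,0.031,0,-0.024,1],[0.028,0.031,0,-0.024,1],[0.028,0.031,0,-0.024,1]]])

```text
time_s: 1.95
eef_pos: [0.4074, -0.296, 0.2456]
eef_rot: [0.0, 0.998, 0.065, 0.0]
wrist_force: [-0.2, -0.0, 0.2]
opening: 0.999
```

Emit:
servo_tool(plan=[[[0.028,0.031,0,-0.024,1],[0.028,0.031,0,-0.024,1],[0.028,0.031,0,-0.024,1],[0.028,0.031,0,-0.024,1],[0.028,0.031,0,-0.024,1],[0.028,0.031,0,-0.024,1],[0.028,0.031,0,-0.024,1],[0.0,0.0,0,0,1]]])

```text
time_s: 2.75
eef_pos: [0.6047, -0.0764, 0.2452]
eef_rot: [-0.001, 1.0, -0.017, 0.001]
wrist_force: [-0.2, -1.0, -0.0]
opening: 1.001
```

Emit:
servo_tool(plan=[[[0.027,0.026,0,-0.027,1],[0.0,0.0,-0.04,0,1],[0,0,-0.04,0,1],[0,0,-0.03,0,1],[0,0,0,0,1]]])

```text
time_s: 3.25
eef_pos: [0.6256, -0.0537, 0.1299]
eef_rot: [-0.001, 0.999, -0.032, -0.005]
wrist_force: [-0.6, 0.6, -0.6]
opening: 0.997
```

```bash
python3 - <<'E'
from h import *
for n in('top','side'):
    p=cam(n); cv2.imwrite('pics/%s1.png'%n,cv2.resize(p['img'][90:290,150:400],None,fx=3,fy=3,interpolation=cv2.INTER_CUBIC))
E
```

```text
(no output)
```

View pics/side1.png

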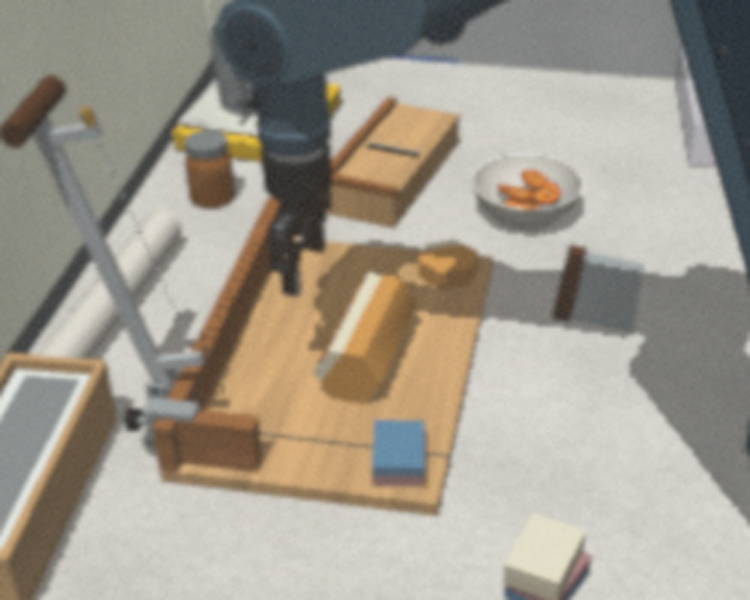

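View pics/top1.png

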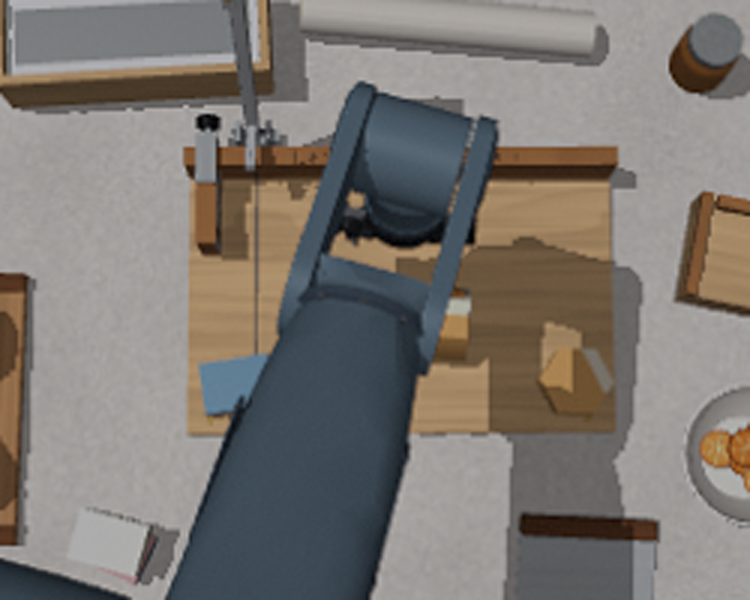

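Emit:
servo_tool(plan=[[[0.004,0.003,-0.035,0,1],[0,0,-0.035,0,1],[0,0,-0.018,0,1],[0,0,0,0,1],[-0.006,0,0,0,1],[0,0,0,0,1]]])

```text
time_s: 3.95
eef_pos: [0.6286, -0.0518, 0.0501]
eef_rot: [0.0, 0.999, -0.032, 0.002]
wrist_force: [0.1, -1.2, 0.5]
opening: 1.0
```

```bash
python3 - <<'E'
from h import *
for n in('side',):
    p=cam(n); cv2.imwrite('pics/%s2.png'%n,cv2.resize(p['img'][130:250,200:350],None,fx=5,fy=5,interpolation=cv2.INTER_CUBIC))
E
```

```text
(no output)
```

View pics/side2.png

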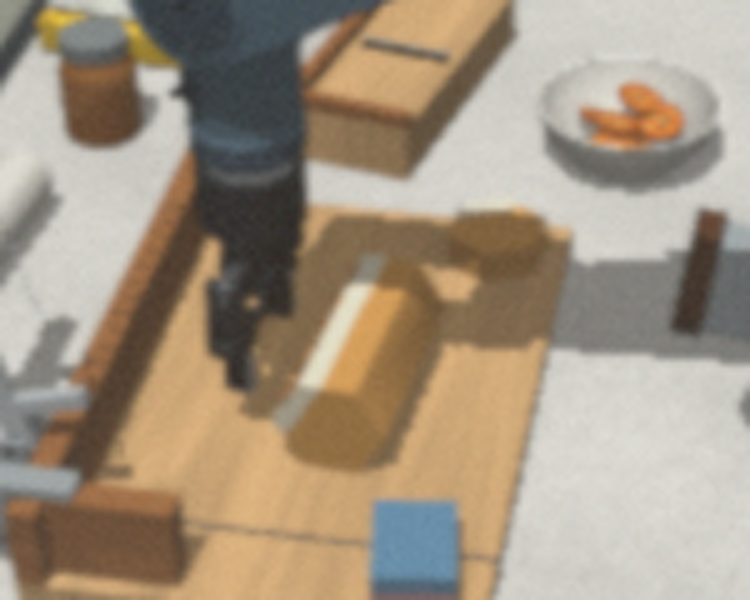

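Emit:
servo_tool(plan=[[[0,0,-0.009,0,1],[-0.005,0,0,0,1],[-0.005,0,0,0,1],[-0.003,0,0,0,1],[0,0,0,0,1]]])

```text
time_s: 4.5
eef_pos: [0.6139, -0.0512, 0.0383]
eef_rot: [-0.0, 0.999, -0.032, -0.0]
wrist_force: [-0.2, 0.7, 0.1]
opening: 1.0
```

Emit:
servo_tool(plan=[[[-0.002,0,0,0,1],[-0.002,0,0,0,1],[0,0,0,0,1]]])

```text
time_s: 4.8
eef_pos: [0.6102, -0.0513, 0.0383]
eef_rot: [-0.0, 0.999, -0.032, -0.0]
wrist_force: [0.7, -0.2, -0.4]
opening: 0.997
```

Emit:
servo_tool(plan=[[[-0.002,0,0,0,1],[0,0,0,0,1]]])

```text
time_s: 5.0
eef_pos: [0.6082, -0.0513, 0.0383]
eef_rot: [-0.0, 0.999, -0.032, -0.0]
wrist_force: [0.6, -0.4, -0.1]
opening: 1.0
```

Emit:
servo_tool(plan=[[[-0.002,0,0,0,1],[0,0,0,0,1]]])

```text
time_s: 5.2
eef_pos: [0.6066, -0.0513, 0.0384]
eef_rot: [-0.0, 0.999, -0.032, 0.0]
wrist_force: [0.5, 0.3, 0.0]
opening: 0.998
```

Emit:
servo_tool(plan=[[[-0.002,0,0,0,1],[0,0,0,0,1]]])

```text
time_s: 5.4
eef_pos: [0.6047, -0.0512, 0.0385]
eef_rot: [-0.0, 0.999, -0.032, 0.001]
wrist_force: [3.2, 1.6, -1.0]
opening: 1.001
```

Emit:
servo_tool(plan=[[[-0.002,0,0,0,1],[-0.0035,0,0.004,0,1],[-0.0035,0,0.004,0,1],[-0.0035,0,0.0037,0,1],[0,0,0,0,1]]])

```text
time_s: 5.9
eef_pos: [0.5919, -0.0514, 0.051]
eef_rot: [0.0, 0.999, -0.032, 0.0]
wrist_force: [4.7, 1.4, 1.8]
opening: 1.001
```

```bash
python3 - <<'E'
from h import *
for n in('side',):
    p=cam(n); cv2.imwrite('pics/%s3.png'%n,cv2.resize(p['img'][130:250,200:350],None,fx=5,fy=5,interpolation=cv2.INTER_CUBIC))
E
```

```text
(no output)
```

View pics/side3.png

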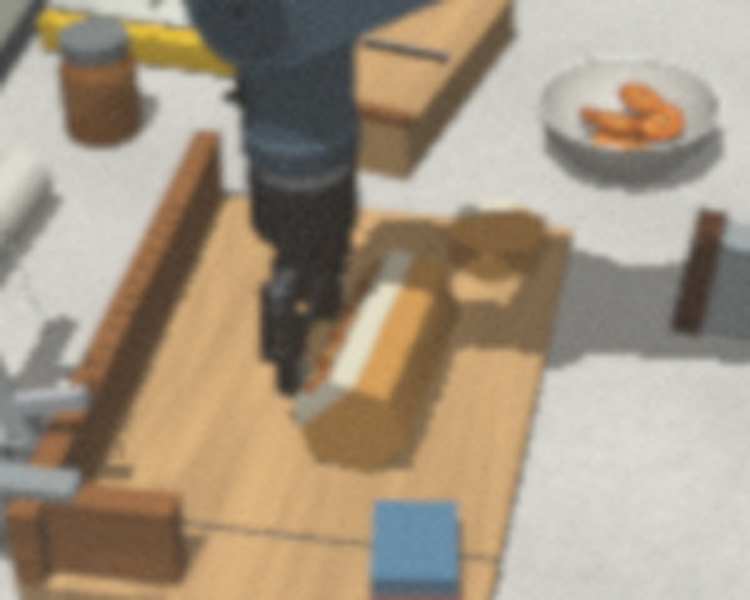

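Emit:
servo_tool(plan=[[[-0.0034,0,0.0035,0,1],[-0.0036,0,0.0033,0,1],[-0.0039,0,0.003,0,1],[0,0,0,0,1]]])

```text
time_s: 6.35
eef_pos: [0.5796, -0.0513, 0.0595]
eef_rot: [-0.0, 0.999, -0.032, -0.001]
wrist_force: [-0.7, -0.2, -0.9]
opening: 1.001
```

```bash
python3 - <<'E'
from h import *
for n in('side',):
    p=cam(n); cv2.imwrite('pics/%s4.png'%n,cv2.resize(p['img'][130:250,200:350],None,fx=5,fy=5,interpolation=cv2.INTER_CUBIC))
E
```

```text
(no output)
```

View pics/side4.png

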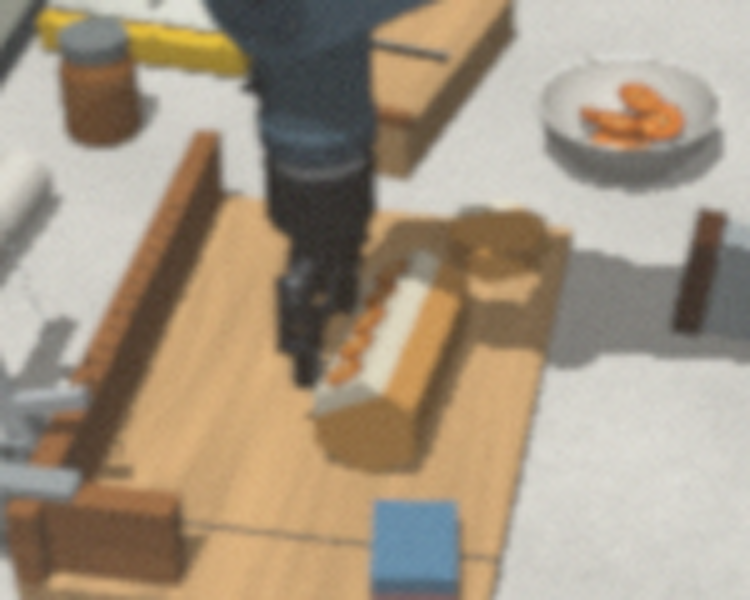

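Emit:
servo_tool(plan=[[[-0.004,0,0.0027,0,1],[-0.0042,0,0.0025,0,1],[-0.004,0,0.002,0,1],[0,0,0,0,1]]])

```text
time_s: 6.8
eef_pos: [0.5683, -0.0513, 0.0672]
eef_rot: [0.0, 0.999, -0.032, -0.0]
wrist_force: [-0.1, -0.5, 0.6]
opening: 1.002
```

```bash
python3 - <<'E'
from h import *
for n in('side',):
    p=cam(n); cv2.imwrite('pics/%s5.png'%n,cv2.resize(p['img'][130:250,200:350],None,fx=5,fy=5,interpolation=cv2.INTER_CUBIC))
E
```

```text
(no output)
```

View pics/side5.png

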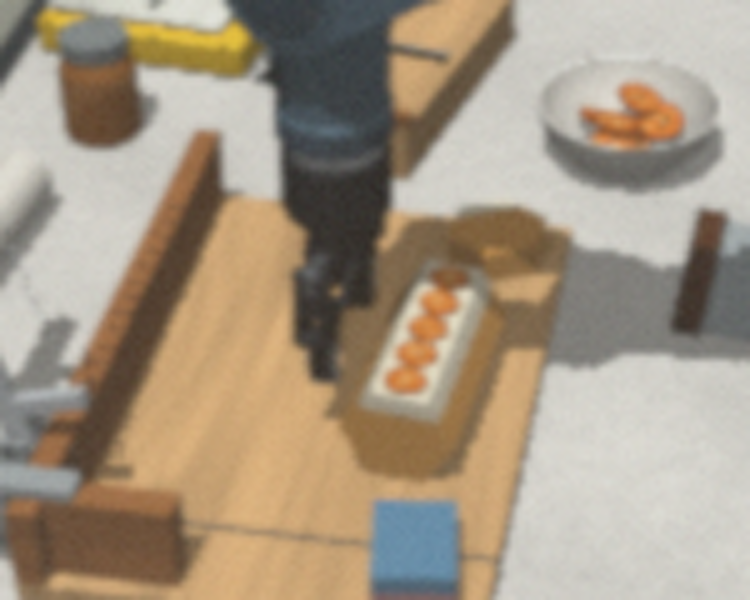

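Emit:
servo_tool(plan=[[[0.01,0,0.01,0,1],[0.0,0,0.03,0,1],[0,0,0.04,0,1],[0,0,0.04,0,1],[0,0,0,0,1]]])

```text
time_s: 7.35
eef_pos: [0.5836, -0.0524, 0.1948]
eef_rot: [0.002, 0.999, -0.032, 0.006]
wrist_force: [0.9, 0.4, 1.1]
opening: 1.001
```

```bash
python3 - <<'E'
from h import *
findloaf([.51,-.05,-.05],('side','top'))
p=cam('side','s6.png')
for n in ('loaf_a_face','loaf_a'):
  for r in pinpoint(p,n): 
    c=np.array(r['centre'])*[420,560];print(n,r['conf'],c,onz(p,*c,.088),onz(p,*c,.053))
E
```

```text
side d 0.9 0.64 888
side (array([ 0.51161581, -0.05151872, -0.07958045]), np.float64(0.055378061767838105))
top d 12.2 0.91 289
top (array([ 0.51250653, -0.05167171, -0.14691317]), np.float64(0.781060606060606))
both (array([ 0.51172617, -0.0533729 , -0.07887675]), np.float64(0.8403757783397232))
loaf_a_face 0.6 [329.91  306.208] [0.35295078 0.48401806 0.088     ] [0.35578698 0.45875511 0.053     ]
loaf_a_face 0.29 [334.194 251.328] [0.48213678 0.52115076 0.088     ] [0.4900703  0.49735296 0.053     ]
loaf_a 0.84 [333.186 292.712] [0.38380078 0.49952135 0.088     ] [0.38785424 0.47487012 0.053     ]
loaf_a 0.77 [326.382 235.816] [0.52548609 0.50627827 0.088     ] [0.53513005 0.48189365 0.053     ]
loaf_a 0.63 [202.188 284.48 ] [ 0.50148523 -0.01172298  0.088     ] [ 0.51018219 -0.05654649  0.053     ]
```

Emit:
servo_tool(plan=[[[-0.045,0,0,0.035,1],[-0.045,0,0,0.035,1],[-0.045,0,0,0,1],[-0.006,0,0,0,1],[0,0,0,0,1],[0,0,-0.04,0,1],[0,0,-0.04,0,1],[0,0,0,0,1]]])

```text
time_s: 8.5
eef_pos: [0.4352, -0.0501, 0.1026]
eef_rot: [-0.002, 1.0, 0.003, -0.004]
wrist_force: [-0.5, 0.1, -1.1]
opening: 1.005
```

```bash
python3 - <<'E'
from h import *
for n in('side',):
    p=cam(n); cv2.imwrite('pics/%s7.png'%n,cv2.resize(p['img'][130:250,200:350],None,fx=5,fy=5,interpolation=cv2.INTER_CUBIC))
E
```

```text
(no output)
```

View pics/side7.png

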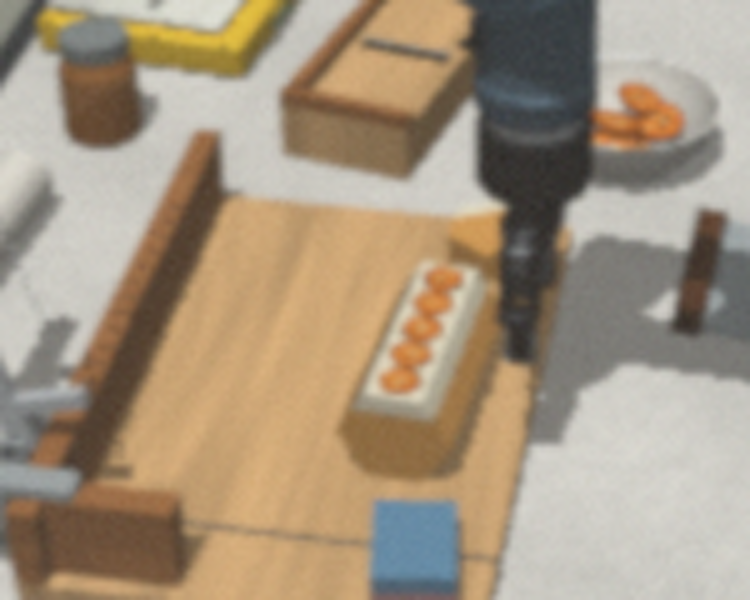

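Emit:
servo_tool(plan=[[[0.004,-0.003,-0.035,0,1],[0.004,0,-0.025,0,1],[0,0,0,0,1],[0.006,0,0,0,1],[0.005,0,0,0,1],[0.004,0,0,0,1],[0.004,0,0,0,1],[0.004,0,0,0,1]]])

```text
time_s: 9.35
eef_pos: [0.4686, -0.0543, 0.0477]
eef_rot: [0.0, 1.0, 0.003, -0.001]
wrist_force: [-7.7, -0.6, 6.0]
opening: 1.0
```

Emit:
servo_tool(plan=[[[0.005,0,0,0,1],[0.005,0,0,0,1],[0.008,0,0,0,1],[0.01,0,0,0,1],[0.01,0,0,0,1],[0.01,0,0,0,1],[0.01,0,0,0,1],[0,0,0,0,1]]])

```text
time_s: 10.15
eef_pos: [0.528, -0.0542, 0.0476]
eef_rot: [0.0, 1.0, 0.003, 0.001]
wrist_force: [0.0, -0.1, 0.3]
opening: 1.001
```

```bash
python3 - <<'E'
from h import *
p=cam('side'); cv2.imwrite('pics/s8.png',cv2.resize(p['img'][130:250,200:350],None,fx=5,fy=5,interpolation=cv2.INTER_CUBIC))
findloaf([.58,-.05,-.0],('side',))
E
```

```text
side d 3.7 0.71 736
side (array([ 0.57989572, -0.04865345,  0.01170174]), np.float64(0.21451440768409824))
```

View pics/s8.png

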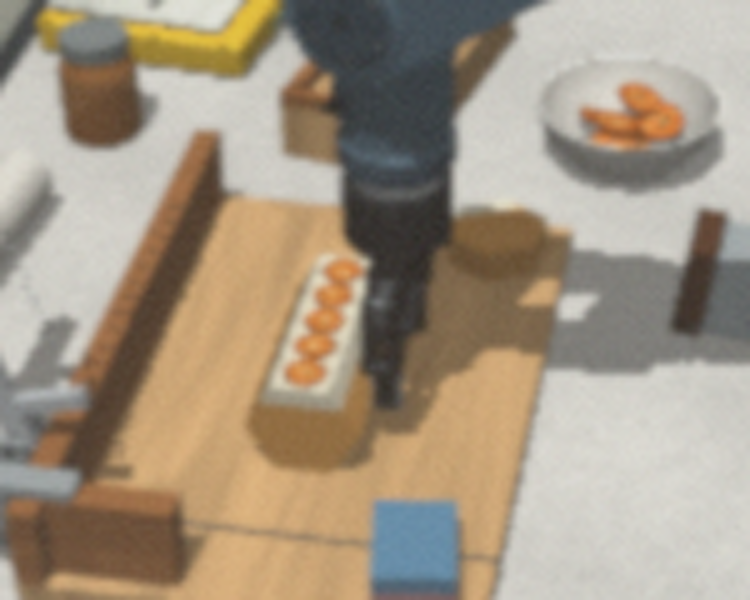

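Emit:
servo_tool(plan=[[[-0.005,0,-0.004,0,1],[0,0,-0.004,0,1],[0.004,0,0,0,1],[0.005,0,0,0,1],[0.01,0,0,0,1],[0.01,0,0,0,1],[0.01,0,0,0,1],[0.01,0,0,0,1]]])

```text
time_s: 11.1
eef_pos: [0.571, -0.0542, 0.0386]
eef_rot: [-0.0, 1.0, 0.003, -0.001]
wrist_force: [-4.9, 0.5, -0.0]
opening: 1.0
```

Emit:
servo_tool(plan=[[[0.01,0,0,0,1],[0.01,0,0,0,1],[0.01,0,0,0,1],[0.005,0,0,0,1],[0.003,0,0,0,1],[0.0,0,0,0,1]]])

```text
time_s: 11.7
eef_pos: [0.6094, -0.0544, 0.039]
eef_rot: [0.0, 1.0, 0.003, 0.0]
wrist_force: [-2.2, 0.4, -1.2]
opening: 0.998
```

Emit:
servo_tool(plan=[[[0.003,0,0,0,1],[0.003,0,0,0,1]]])

```text
time_s: 11.9
eef_pos: [0.6144, -0.0543, 0.039]
eef_rot: [-0.0, 1.0, 0.003, -0.0]
wrist_force: [-4.5, 0.2, 0.5]
opening: 1.004
```

Emit:
servo_tool(plan=[[[0.003,0,0,0,1],[0.003,0,0,0,1]]])

```text
time_s: 12.1
eef_pos: [0.6208, -0.0543, 0.039]
eef_rot: [-0.0, 1.0, 0.003, -0.0]
wrist_force: [-4.1, 0.1, 0.8]
opening: 1.001
```

Emit:
servo_tool(plan=[[[0.002,0,0,0,1],[0.002,0,0,0,1]]])

```text
time_s: 12.3
eef_pos: [0.6249, -0.0543, 0.0389]
eef_rot: [-0.0, 1.0, 0.003, -0.0]
wrist_force: [-4.6, 0.5, 0.3]
opening: 0.999
```

Emit:
servo_tool(plan=[[[0.002,0,0,0,1],[0.0,0,0,0,1]]])

```text
time_s: 12.5
eef_pos: [0.6272, -0.0543, 0.039]
eef_rot: [-0.0, 1.0, 0.003, 0.0]
wrist_force: [-2.8, 0.5, -0.5]
opening: 1.0
```

Emit:
servo_tool(plan=[[[0.002,0,0,0,1]]])

```text
time_s: 12.6
eef_pos: [0.6278, -0.0543, 0.0388]
eef_rot: [-0.0, 1.0, 0.003, -0.001]
wrist_force: [-14.4, -0.2, 6.5]
opening: 1.0
```

Emit:
servo_tool(plan=[[[0.002,0,0,0,1]]])

```text
time_s: 12.7
eef_pos: [0.628, -0.0543, 0.0387]
eef_rot: [-0.0, 1.0, 0.003, -0.004]
wrist_force: [-21.3, -3.1, 13.0]
opening: 0.999
```

```bash
python3 - <<'E'
from h import *
p=cam('side'); cv2.imwrite('pics/s9.png',cv2.resize(p['img'][130:250,200:350],None,fx=5,fy=5,interpolation=cv2.INTER_CUBIC))
findloaf([.677,-.05,-.0],('side',));print(get_obs()['eef_pos'],get_obs()['wrist_force'])
E
```

```text
side d 4.7 0.7 631
side (array([ 0.6817329 , -0.05193302,  0.02705912]), np.float64(0.30353200883002207))
[ 0.62791966 -0.05437356  0.03874031] [-17.51889236  -2.4324207   10.26164709]
```

View pics/s9.png

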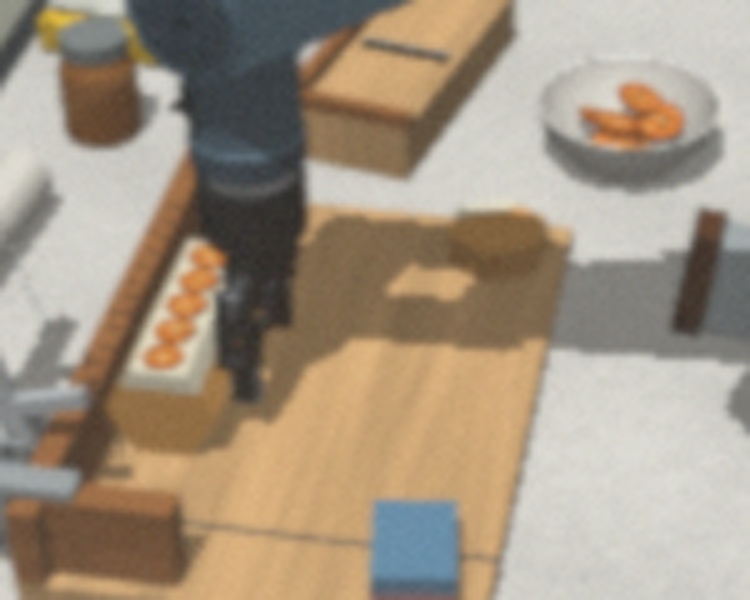

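Emit:
servo_tool(plan=[[[-0.006,0,0,0,1],[-0.015,0,0.0,0,1],[0.0,-0.02,0.04,0,1],[0,-0.04,0.04,0,0],[0,-0.04,0.03,0,-0.3],[0.0,-0.04,0,0,-0.3],[0,0,0,0,-0.3]]])

```text
time_s: 13.55
eef_pos: [0.6119, -0.1957, 0.1474]
eef_rot: [0.003, 1.0, 0.0, 0.004]
wrist_force: [-0.2, -0.2, -0.2]
opening: 0.355
```

```bash
python3 - <<'E'
from h import *
o=get_obs();print(o['q'],o['eef_pos'],o['opening'])
for s in('side','top'):
    p=cam(s)
    for r in pinpoint(p,'stop'): c=np.array(r['centre'])*[420,560];print(s,r['conf'],c,onz(p,*c,.018))
findloaf([.677,-.05,-.0],('side',))
E
```

```text
[-4.93535181e-01  4.17645711e-01  1.51408439e+00 -1.02677091e-03
  1.20103206e+00  1.07663553e+00] [ 0.61188325 -0.19572375  0.1473615 ] 0.3553324950693437
side 0.71 [239.484 210.392] [0.72175665 0.14185892 0.018     ]
top 0.78 [149.604 222.992] [0.71434368 0.14413235 0.018     ]
side d 1.9 0.66 798
side (array([ 0.6795869 , -0.04980308, -0.00510014]), np.float64(0.11529933481152999))
```

Emit:
servo_tool(plan=[[[0.008,0,0,0.143,-0.3],[0.008,0,0.0,0.143,-0.3],[0.008,0.0,0,0.143,-0.3],[0.008,0,0,0.143,-0.3],[0.008,0,0,0.143,-0.3],[0.008,0,0,0.143,-0.3],[0.008,0,0,0.143,-0.3],[0,0,0,0.143,-0.3]]])

```text
time_s: 14.65
eef_pos: [0.6667, -0.1881, 0.1439]
eef_rot: [-0.0, 0.837, 0.547, 0.0]
wrist_force: [-0.4, -0.3, -0.7]
opening: 0.354
```

Emit:
servo_tool(plan=[[[0,0,0,0.143,-0.3],[0,0,0.0,0.143,-0.3],[0,0.0,0,0.143,-0.3],[0,0,0,0,-0.3],[0,0,-0.03,0,-0.3],[0,0,-0.03,0,-0.3],[0,0,0,0,-0.3]]])

```text
time_s: 15.35
eef_pos: [0.6625, -0.1873, 0.079]
eef_rot: [-0.004, 0.705, 0.709, -0.002]
wrist_force: [-1.8, -0.1, -1.3]
opening: 0.35
```

```bash
python3 - <<'E'
from h import *
p=cam('side'); cv2.imwrite('pics/s10.png',cv2.resize(p['img'][110:250,200:350],None,fx=5,fy=4,interpolation=cv2.INTER_CUBIC))
E
```

```text
(no output)
```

View pics/s10.png

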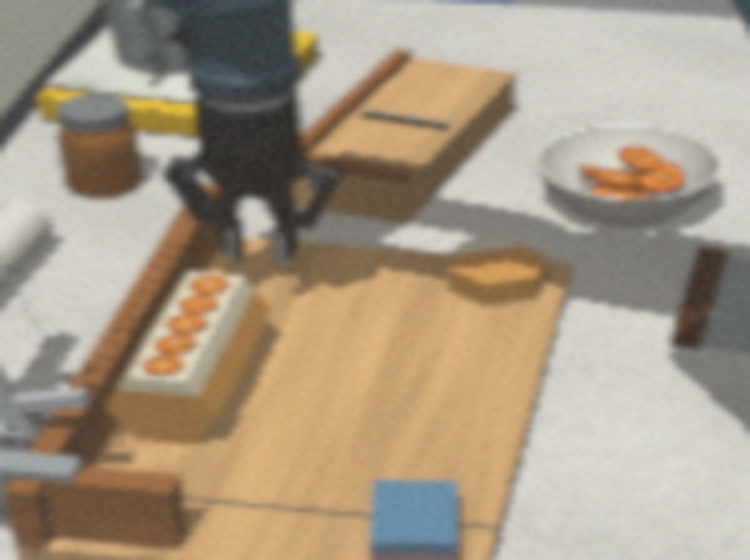

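Emit:
servo_tool(plan=[[[0.01,0.01,-0.015,0,-0.3],[0,0,-0.015,0,-0.3],[0,0,0,0,-0.3],[0,0.01,0,0,-0.3],[0,0.01,0,0,-0.3],[0,0.004,0,0,-0.3],[0,0,0,0,-0.3]]])

```text
time_s: 16.1
eef_pos: [0.6761, -0.1546, 0.0551]
eef_rot: [0.0, 0.704, 0.71, 0.0]
wrist_force: [0.3, 1.0, 0.0]
opening: 0.349
```

```bash
python3 - <<'E'
from h import *
p=cam('side'); cv2.imwrite('pics/s11.png',cv2.resize(p['img'][110:250,200:350],None,fx=5,fy=4,interpolation=cv2.INTER_CUBIC))
E
```

```text
(no output)
```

View pics/s11.png

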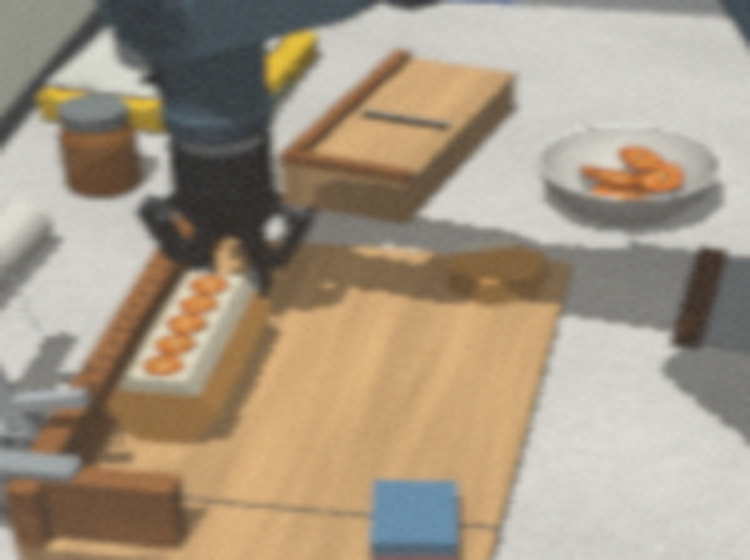

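Emit:
servo_tool(plan=[[[0,0.003,0,0,-0.3],[0,0.003,0,0,-0.3],[0,0.003,0,0,-0.3],[0,0.003,0,0,-0.3],[0,0.003,0,0,-0.3],[0,0.003,0,0,-0.3]]])

```text
time_s: 16.75
eef_pos: [0.6759, -0.1378, 0.0544]
eef_rot: [0.0, 0.704, 0.71, -0.0]
wrist_force: [1.0, -3.9, -1.0]
opening: 0.349
```

Emit:
servo_tool(plan=[[[0,0.004,0,0,-0.3],[0,0.006,0,0,-0.3],[0,0.008,0,0,-0.3],[0,0.008,0,0,-0.3],[0,0.008,0,0,-0.3],[0,0.008,0,0,-0.3]]])

```text
time_s: 17.35
eef_pos: [0.6757, -0.0949, 0.0543]
eef_rot: [-0.0, 0.704, 0.71, -0.0]
wrist_force: [-0.6, -5.2, -0.2]
opening: 0.35
```

```bash
python3 - <<'E'
from h import *
p=cam('side'); cv2.imwrite('pics/s12.png',cv2.resize(p['img'][110:250,200:350],None,fx=5,fy=4,interpolation=cv2.INTER_CUBIC))
findloaf([.677,-.01,-.0],('side',))
E
```

```text
side d 2.5 0.75 902
side (array([ 0.67577779, -0.0041458 ,  0.02800952]), np.float64(0.06528497409326428))
```

View pics/s12.png

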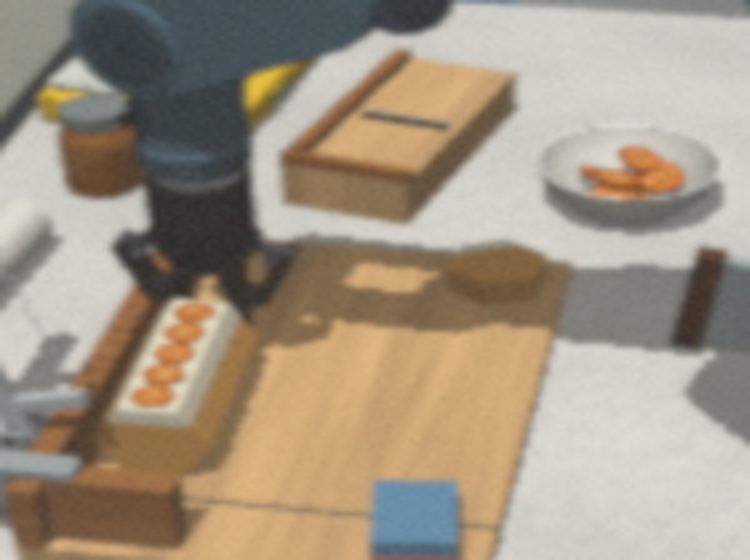

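Emit:
servo_tool(plan=[[[0,0.008,0,0,-0.3],[0,0.008,0,0,-0.3],[0,0.008,0,0,-0.3],[0,0.008,0,0,-0.3],[0,0.006,0,0,-0.3],[0,0.004,0,0,-0.3],[0,0.003,0,0,-0.3],[0,0.002,0,0,-0.3]]])

```text
time_s: 18.3
eef_pos: [0.6757, -0.0484, 0.0544]
eef_rot: [0.0, 0.704, 0.71, -0.0]
wrist_force: [-1.8, -5.9, 0.4]
opening: 0.347
```

Emit:
servo_tool(plan=[[[0,0.002,0,0,-0.3],[0,0.002,0,0,-0.3]]])

```text
time_s: 18.5
eef_pos: [0.6757, -0.0447, 0.0544]
eef_rot: [0.0, 0.704, 0.71, -0.0]
wrist_force: [-1.3, -6.4, 1.6]
opening: 0.35
```

Emit:
servo_tool(plan=[[[0,0.002,0,0,-0.3],[0,0.002,0,0,-0.3]]])

```text
time_s: 18.7
eef_pos: [0.6757, -0.0408, 0.0545]
eef_rot: [0.0, 0.704, 0.71, -0.0]
wrist_force: [-2.4, -5.8, 1.7]
opening: 0.351
```

Emit:
servo_tool(plan=[[[0,0.002,0,0,-0.3],[0,0.001,0,0,-0.3]]])

```text
time_s: 18.9
eef_pos: [0.6757, -0.0377, 0.0544]
eef_rot: [0.0, 0.704, 0.71, -0.0]
wrist_force: [-1.1, -6.0, 1.2]
opening: 0.35
```

Emit:
servo_tool(plan=[[[0,0.002,0,0,-0.3]]])

```text
time_s: 19.0
eef_pos: [0.6757, -0.0359, 0.0544]
eef_rot: [0.0, 0.704, 0.71, -0.0]
wrist_force: [-1.2, -6.4, 1.5]
opening: 0.35
```

Emit:
servo_tool(plan=[[[0,0.002,0,0,-0.3]]])

```text
time_s: 19.1
eef_pos: [0.6756, -0.0338, 0.0544]
eef_rot: [0.0, 0.704, 0.71, -0.0]
wrist_force: [-1.6, -6.1, 1.1]
opening: 0.351
```

Emit:
servo_tool(plan=[[[0,0.002,0,0,-0.3]]])

```text
time_s: 19.2
eef_pos: [0.6756, -0.0318, 0.0544]
eef_rot: [0.0, 0.704, 0.71, -0.0]
wrist_force: [-2.1, -6.4, 1.3]
opening: 0.347
```

Emit:
servo_tool(plan=[[[0,0.0015,0,0,-0.3]]])

```text
time_s: 19.3
eef_pos: [0.6756, -0.0316, 0.0545]
eef_rot: [0.001, 0.704, 0.71, -0.001]
wrist_force: [-3.1, -14.8, 1.1]
opening: 0.349
```

Emit:
servo_tool(plan=[[[0,0.0015,0,0,-0.3]]])

```text
time_s: 19.4
eef_pos: [0.6756, -0.0315, 0.0546]
eef_rot: [0.001, 0.704, 0.71, -0.002]
wrist_force: [-3.7, -19.1, -0.1]
opening: 0.349
```

Emit:
servo_tool(plan=[[[0,-0.01,0,0,-0.3],[0,-0.03,0,0,-0.3],[0,-0.03,0.02,-0.143,-0.3],[0,-0.03,0.03,-0.143,-0.3],[-0.03,0,0.04,-0.143,-0.3],[-0.04,0,0,-0.143,1],[-0.03,0,0,-0.143,1],[0,0,0,-0.143,1]]])

```text
time_s: 20.2
eef_pos: [0.5723, -0.1269, 0.1438]
eef_rot: [-0.002, 0.937, 0.35, -0.001]
wrist_force: [-0.2, 1.2, 0.1]
opening: 0.842
```

```bash
python3 - <<'E'
from h import *
p=cam('side'); cv2.imwrite('pics/s13.png',cv2.resize(p['img'][160:270,180:300],None,fx=6,fy=5,interpolation=cv2.INTER_CUBIC))
p=cam('top'); cv2.imwrite('pics/t13.png',cv2.resize(p['img'][120:250,180:380],None,fx=4,fy=4,interpolation=cv2.INTER_CUBIC))
findloaf([.677,.06,.01])
E
```

```text
top d 1.1 0.87 1220
top (array([0.67536688, 0.06203661, 0.05882372]), np.float64(0.04929577464788737))
side d 4.7 0.71 713
side (array([ 0.67735494,  0.01436728, -0.0032716 ]), np.float64(0.2945891783567134))
both (array([0.67642983, 0.05964289, 0.05591375]), np.float64(0.39201788206527544))
```

View pics/s13.png

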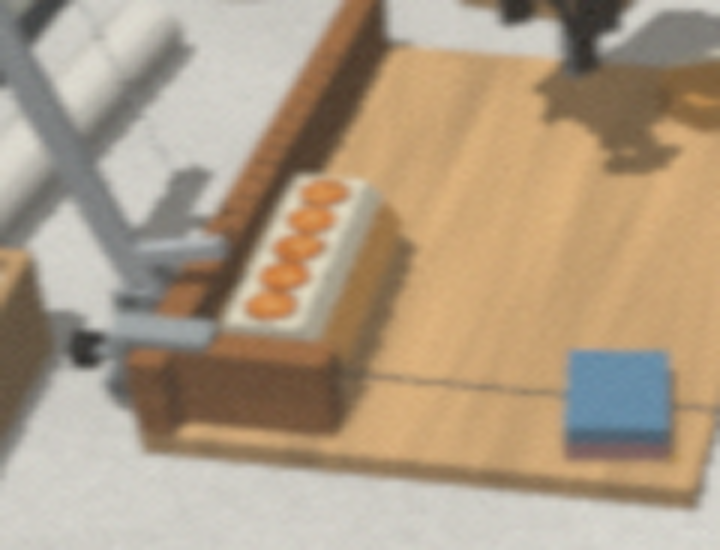

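View pics/t13.png

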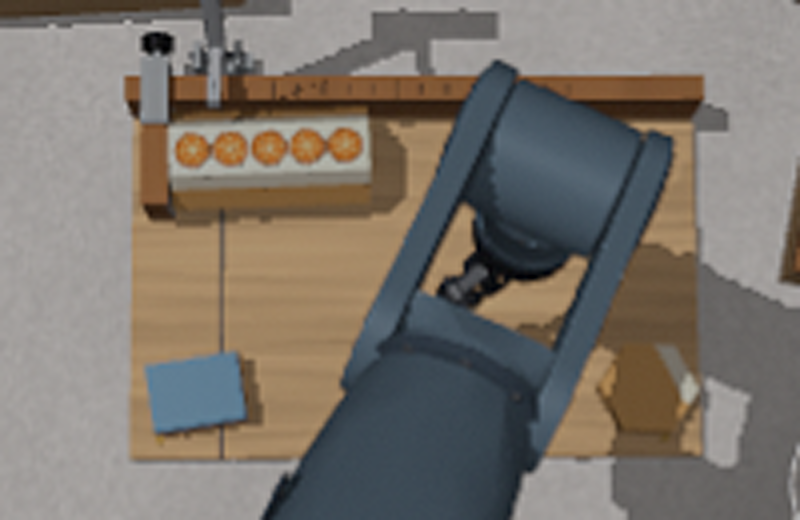

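Emit:
servo_tool(plan=[[[0,0,0,-0.141,1],[0,0.02,0,-0.141,1],[0,0.04,0,-0.141,1],[0,0.04,0,-0.141,1],[0.01,0.04,0,-0.14,1],[0.015,0.042,0,0,1],[0,0,0,0,1]]])

```text
time_s: 21.2
eef_pos: [0.6021, 0.0585, 0.1444]
eef_rot: [-0.001, 1.0, 0.012, 0.001]
wrist_force: [0.5, -0.4, -0.1]
opening: 1.001
```

Emit:
servo_tool(plan=[[[0,0,-0.03,0,1],[0,0,-0.03,0,1],[0,0,-0.03,0,1],[0,0,-0.005,0,1],[0,0,0,0,1]]])

```text
time_s: 21.7
eef_pos: [0.6001, 0.0531, 0.0483]
eef_rot: [-0.0, 1.0, 0.009, -0.001]
wrist_force: [-0.0, 0.8, 0.2]
opening: 0.999
```

```bash
python3 - <<'E'
from h import *
p=cam('side'); cv2.imwrite('pics/s14.png',cv2.resize(p['img'][160:270,180:300],None,fx=6,fy=5,interpolation=cv2.INTER_CUBIC))
E
```

```text
(no output)
```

View pics/s14.png

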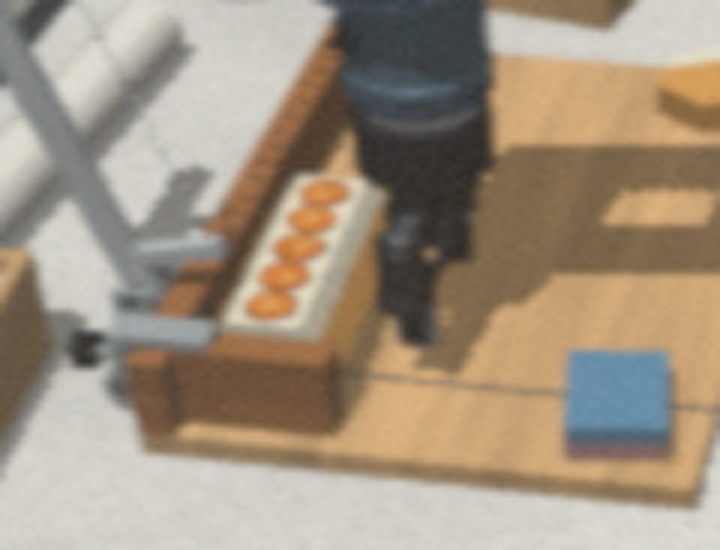

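Emit:
servo_tool(plan=[[[0.004,0.004,-0.009,-0.006,1],[0.006,0,0,0,1],[0.005,0,0,0,1],[0.003,0,0,0,1],[0.003,0,0,0,1]]])

```text
time_s: 22.25
eef_pos: [0.6225, 0.0573, 0.0408]
eef_rot: [0.0, 1.0, 0.005, 0.0]
wrist_force: [-0.0, 0.2, 1.3]
opening: 1.0
```

Emit:
servo_tool(plan=[[[0.002,0,0,0,1],[0.002,0,0,0,1]]])

```text
time_s: 22.45
eef_pos: [0.6247, 0.0577, 0.0402]
eef_rot: [-0.0, 1.0, 0.006, -0.002]
wrist_force: [-5.6, 1.6, 3.3]
opening: 1.001
```

Emit:
servo_tool(plan=[[[0.002,0,0,0,1]]])

```text
time_s: 22.55
eef_pos: [0.6264, 0.0579, 0.0401]
eef_rot: [-0.0, 1.0, 0.006, -0.002]
wrist_force: [-7.8, 2.4, 3.5]
opening: 0.999
```

Emit:
servo_tool(plan=[[[0.002,0,0,0,1]]])

```text
time_s: 22.65
eef_pos: [0.6268, 0.058, 0.0398]
eef_rot: [-0.0, 1.0, 0.006, -0.004]
wrist_force: [-17.5, 1.7, 12.3]
opening: 1.0
```

Emit:
servo_tool(plan=[[[0.001,0,0,0,1],[0,0,0,0,1]]])

```text
time_s: 22.85
eef_pos: [0.6267, 0.058, 0.0397]
eef_rot: [-0.0, 1.0, 0.006, -0.005]
wrist_force: [-16.2, 0.8, 10.9]
opening: 1.001
```

Emit:
servo_tool(plan=[[[-0.008,0,0,0,1],[-0.015,0,0,0,1],[0,-0.02,0.04,0,1],[-0.02,-0.04,0.04,0,1],[-0.02,-0.04,0.04,0,1],[0,-0.04,0,0,1],[0,-0.04,0,0,1],[0,0,0,0,1]]])

```text
time_s: 23.65
eef_pos: [0.575, -0.1143, 0.1481]
eef_rot: [0.001, 1.0, 0.003, 0.001]
wrist_force: [-0.3, 0.6, 0.3]
opening: 0.997
```

```bash
python3 - <<'E'
from h import *
p=cam('side'); cv2.imwrite('pics/s15.png',cv2.resize(p['img'][160:270,180:300],None,fx=6,fy=5,interpolation=cv2.INTER_CUBIC))
p=cam('top'); cv2.imwrite('pics/t15.png',cv2.resize(p['img'][125:205,195:305],None,fx=7,fy=7,interpolation=cv2.INTER_CUBIC))
findloaf([.677,.06,.01],('top',))
E
```

```text
top d 0.3 0.56 1114
top (array([0.67646454, 0.0594386 , 0.02847101]), np.float64(0.12352478363493313))
```

View pics/s15.png

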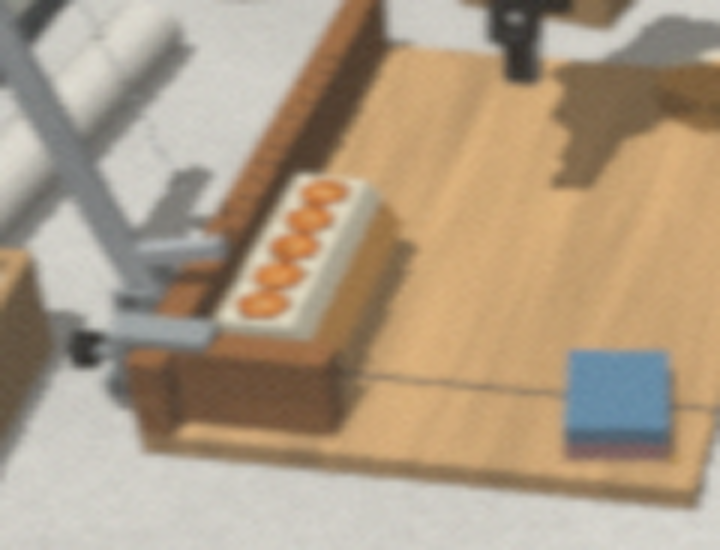

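View pics/t15.png

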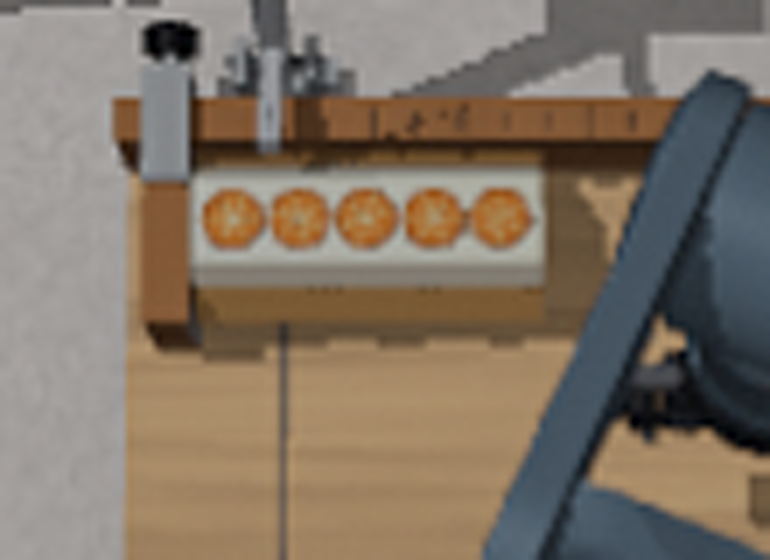

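Emit:
servo_tool(plan=[[[0.013,0,0,0.143,-0.3],[0.013,0,0,0.143,-0.3],[0.013,0,0,0.143,-0.3],[0.013,0,0,0.143,-0.3],[0.013,0,0,0.143,-0.3],[0.013,0,0,0.143,-0.3],[0.012,0,0,0.143,-0.3],[0,0,0,0.143,-0.3]]])

```text
time_s: 24.65
eef_pos: [0.6657, -0.1074, 0.1466]
eef_rot: [0.0, 0.836, 0.549, 0.0]
wrist_force: [-0.8, -1.0, 0.3]
opening: 0.35
```

Emit:
servo_tool(plan=[[[0,0,0,0.143,-0.3],[0,0,0.0,0.143,-0.3],[0,0.0,0,0.143,-0.3],[0,0,-0.03,0,-0.3],[0,0,-0.03,0,-0.3],[0,0,-0.03,0,-0.3],[0,0,0,0,-0.3]]])

```text
time_s: 25.35
eef_pos: [0.6607, -0.1063, 0.0515]
eef_rot: [-0.005, 0.702, 0.712, -0.002]
wrist_force: [-0.4, 0.4, -0.9]
opening: 0.349
```

Emit:
servo_tool(plan=[[[0.006,0.02,0,0,-0.3],[0,0.02,0,0,-0.3],[0,0.016,0,0,-0.3],[0,0.01,0,0,-0.3],[0,0.003,0,0,-0.3],[0,0,0,0,-0.3]]])

```text
time_s: 25.95
eef_pos: [0.6705, -0.0398, 0.0574]
eef_rot: [0.0, 0.702, 0.712, 0.0]
wrist_force: [0.3, -0.3, -0.2]
opening: 0.351
```

Emit:
servo_tool(plan=[[[0,0.002,0,0,-0.3]]])

```text
time_s: 26.05
eef_pos: [0.6706, -0.039, 0.0572]
eef_rot: [0.0, 0.703, 0.712, -0.0]
wrist_force: [0.4, -0.3, 0.1]
opening: 0.346
```

Emit:
servo_tool(plan=[[[0,0.002,0,0,-0.3]]])

```text
time_s: 26.15
eef_pos: [0.6705, -0.037, 0.0571]
eef_rot: [0.0, 0.703, 0.711, -0.0]
wrist_force: [-0.2, 0.3, 1.0]
opening: 0.349
```

Emit:
servo_tool(plan=[[[0,0.002,0,0,-0.3]]])

```text
time_s: 26.25
eef_pos: [0.6704, -0.0349, 0.057]
eef_rot: [-0.0, 0.703, 0.711, -0.0]
wrist_force: [0.5, -0.4, -0.4]
opening: 0.349
```

Emit:
servo_tool(plan=[[[0,0.002,0,0,-0.3]]])

```text
time_s: 26.35
eef_pos: [0.6705, -0.0327, 0.057]
eef_rot: [0.0, 0.703, 0.711, -0.0]
wrist_force: [-0.7, -4.4, 0.1]
opening: 0.349
```

Emit:
servo_tool(plan=[[[0,0.001,0,0,-0.3]]])

```text
time_s: 26.45
eef_pos: [0.6704, -0.0323, 0.057]
eef_rot: [0.0, 0.703, 0.712, -0.001]
wrist_force: [-1.0, -4.5, -0.5]
opening: 0.354
```

Emit:
servo_tool(plan=[[[0,0.001,0,0,-0.3]]])

```text
time_s: 26.55
eef_pos: [0.6705, -0.0313, 0.057]
eef_rot: [0.0, 0.703, 0.711, -0.0]
wrist_force: [-1.1, -9.5, -0.2]
opening: 0.352
```

Emit:
servo_tool(plan=[[[0,0.001,0,0,-0.3]]])

```text
time_s: 26.65
eef_pos: [0.6705, -0.0312, 0.057]
eef_rot: [0.001, 0.703, 0.711, -0.001]
wrist_force: [-0.7, -11.6, -0.8]
opening: 0.351
```

Emit:
servo_tool(plan=[[[0,0.001,0,0,-0.3]]])

```text
time_s: 26.75
eef_pos: [0.6705, -0.0312, 0.0571]
eef_rot: [0.001, 0.703, 0.711, -0.001]
wrist_force: [-1.1, -14.2, -0.6]
opening: 0.35
```

Home against the stop. I'll retreat and check.

Emit:
servo_tool(plan=[[[0,-0.01,0,0,-0.3],[0,-0.03,0,0,-0.3],[-0.03,-0.04,0.02,0,-0.3],[-0.03,-0.03,0.04,0,-0.3],[-0.03,-0.02,0.04,0,-0.3],[-0.04,0,0.03,0,-0.3],[-0.04,0,0,0,-0.3],[0,0,0,0,-0.3]]])

```text
time_s: 27.55
eef_pos: [0.505, -0.1487, 0.177]
eef_rot: [-0.001, 0.703, 0.711, -0.0]
wrist_force: [0.0, 1.0, -0.9]
opening: 0.349
```

```bash
python3 - <<'E'
from h import *
p=cam('side','s16f.png'); cv2.imwrite('pics/s16.png',cv2.resize(p['img'][160:270,180:300],None,fx=6,fy=5,interpolation=cv2.INTER_CUBIC))
p=cam('top'); cv2.imwrite('pics/t16.png',cv2.resize(p['img'][125:205,195:305],None,fx=7,fy=7,interpolation=cv2.INTER_CUBIC))
findloaf([.677,.06,.01],('top',))
E
```

```text
top d 1.0 0.8 1171
top (array([0.67850979, 0.06339169, 0.00684738]), np.float64(0.07357594936708856))
```

View pics/s16.png

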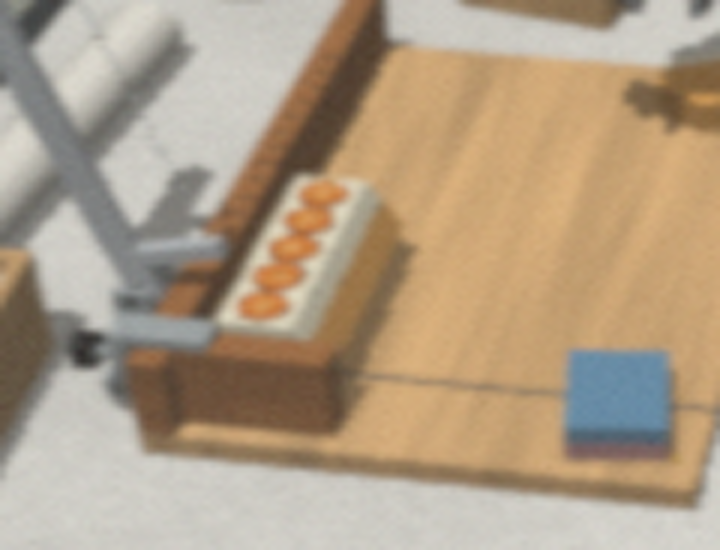

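View pics/t16.png

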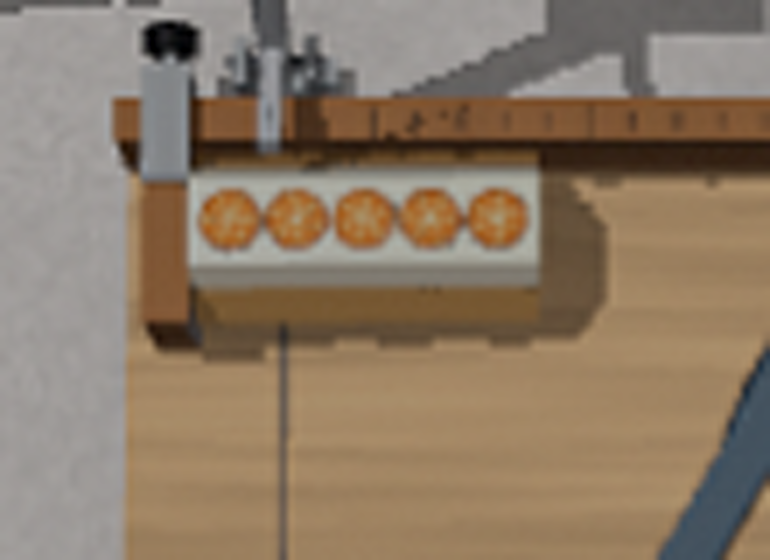

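```bash
python3 -c "
from bench import *
print(hand_in())"
```

```text
the job is handed in; nothing more can be done
None
```

The job is handed in, at about 28 s of the 67 s allowed. I rolled the loaf one flat towards the robot, which brought the orange slices on top. Then I slid it to the fence, along to the stop, and pressed it once more against each. The gripper is clear of everything.

**Final position:** the last two pictures show the slices face up, the loaf flat and square, its edge along the fence and its end at the stop. The top-camera fit puts it at about (0.6785, 0.063), turned 0.007 rad. My fit of the cutter gives a turn of 0.010 rad and a fence position of about x = 0.677.

**Forces:** I read these at the end of each move. They were about 25 N at most, in the last presses against the fence. The presses against the stop reached at most about 19 N.

**Checks that disagreed:**
- **First push to the stop:** it left the loaf turned by about 0.05 rad, so I repeated the fence and stop pushes.
- **Side-camera fit near the stop:** it was unreliable, probably because the stop block hides part of the loaf. I relied on the top view and the contact forces there.
- **Stop position:** the camera estimates put it at y = 0.137 to 0.144, so contact at the stop rests on the force rise and the picture.

**Other things:** the soap bar looked unmoved in the close-ups. The cut slice was only partly in view in the last picture, but the gripper kept clear of it. I did not re-measure the waiting loaves or the other items at the end; the arm worked only over the cutter after its first approach.

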